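# Move the charged battery pack from charger to spice grinder

## Robot

A 6-joint arm with a two-finger parallel gripper is mounted at the origin on the work surface. World frame = base frame: x ahead of the robot, y to its left, z up, the work surface at z = 0. Lengths are in mm, angles in rad, forces in N, time in s.
With the tool pointing down it reaches from about 275 to 750 mm from the base axis. Payload 10.2 kg.
Tool frame: the origin (TCP) lies midway between the tips of the shut fingers; the grasp point (between the pads) lies 19 mm behind it; z points along the fingers, y is the line along which they close (so a half turn about z gives the same grasp; the last joint's range is limited). The gripper opens to 85 mm and grips with 20 to 120 N. Pads are 22 mm wide; open, the fingers measure 114 mm over their backs; the gripper's body (76 mm by 85 mm) begins 54 mm behind the grasp point. The pads swing forward as they close: fully open they stand 13 mm farther back than shut.
Start: joints at [-0.223, 0.313, 1.498, -0, 1.331, -0.223], TCP at [525.006, -0.013, 231.294] pointing down, gripper open.
Joint ranges: [-2.94, 2.94], [-0.97, 2.17], [0.19, 2.56], [-1.23, 4.37], [0.02, 3.11], [-2.88, 2.88]. Speed limits (rad/s): [2.39, 2.39, 3.01, 3.14, 3.14, 3.14].

## Interface

Orientations are given as a unit quaternion [w, x, y, z].
In Python, from rig import ctrl gives the robot as it stands.
- The arm moves only by the tool send_rows, never from a script. Its argument "targets" is a list of rows, each a list of 7 numbers: the closure, from -1 (fully open) to 1 (shut), so that 0 is half open, then the shift along the tool's x, y, z in m, then the turn, a rotation vector about the tool's x, y, z in rad. In form: [[claw, dx, dy, dz, ax, ay, az], ...]. A call has exactly 10 rows; each row shifts and turns the commanded pose from where the row before left it, along the tool's axes as they then stand; what a row does not reach is not made up. A row lasts 1/8 s, in which the tool goes at most 62.5 mm and 10.7 degrees, less where a joint would pass 70% of its speed; a pose out of reach is approached as far as the arm can. A call with a gripper value outside its range is refused whole. The fingers move at their own pace and stop on an object; "squeeze" is the grip in N (left out, the last holds). Time passes only in rows, so rows that do not move let the fingers close, or fill a call up. It gives the time, the measured TCP pose, the force, the opening and the grip force at its end, in the units of the state.
- ctrl.sense(): the state, without advancing time (a new reading comes with each control period).
- ctrl.capture(name): name is "scene" or "side" or "wrist"; returns a dict with "img" (480x640x3 uint8, red, green, blue), "camera_matrix" (3x3 intrinsics, pixels), "R" (3x3) and "t" (3): a world point X has camera coordinates R X + t. Camera axes: x right, y down, z forward; pixel columns grow to the right and rows downward; lengths in mm; the calibration is good to about 2 mm. A picture is of the moment at which its call begins. There is no depth.
- ctrl.finish_job(): hands the job in; it is judged then, once.
Trained networks look in a picture, given as the dict that the camera call returned (one of the last four; its "shot" number tells which), for a name from the list of things; names that differ only in an ending like _2 or _b are one class to them, and where a whole thing is asked for, a point or a joint stands for the part that bears it (a point fixed in the world has none). Each returns a list of dicts, best first, with "score" (0 to 1); they miss things now and then, are a little off and sometimes report something else, mostly with a low value. They report only what shows in the picture. A call takes as long as a camera call. They do not tell look-alikes from the thing itself.
- ctrl.boxes_of(query, picture): "extent" ([left, top, width, height] in pixels, round what is visible of it).
- ctrl.landmark_of(query, picture): "point" ([column, row] in pixels: a listed point, or the origin of a listed thing).
The state is a dict: "time_s": time; "joints": joint angles; "dq": joint speeds; "tau": joint torques, N m; "eef_pos": TCP position; "ee_rot": TCP orientation; "force": force on the tool from outside, world axes, zero at the start; "wrist_torque": the same for the moment, N m; "grip_width": opening from 0.0 (shut) to 1.0 (fully open); "grip_force": force on a finger pad.
Only numpy, scipy, OpenCV 4.12 (cv2) and the standard library are available. Lean on these libraries where they do the work, as an engineer would, in place of code of your own. Each camera call takes 0.05 s, during which the arm holds its last target. There are 200 camera calls.

## Task

Fit the charged battery pack to the cordless spice grinder: press the charger's red catch so that the pack springs forward, draw the pack out of the charger, then slide it, brass contacts first, into the grinder's rails, all the way in until the grinder's catch clicks up behind it and holds it, and let go. Be gentle: push and press no harder than about 15 N, never ram the pack against its end stop or wrench it in the rails, and leave the other things on the plank where they are.

Things in the scene. Friction and masses are not known exactly. Their poses are not given: they have to be found in the camera images.
- pack: Battery pack, 0.27-0.35 kg, starts caught in the charger, x along the charger's x. Orange block, x -33 to 35, 36 wide (y), z 6 to 57 mm, dark rubber patches on its sides; black foot plate 70 long (x) x 58 wide x 6 mm thick. Origin: centre of the foot's underside; +x to the round nose with brass contacts, z up. Grip the block across y from above, tips above the rail lips.
- pack_nose (a point): Tip of the pack's foot at its nose (contact end), 35 mm ahead of the pack's origin along its x and 3 mm up.
- charger: Black charger, fixed, with a rail channel 126 mm long running from its mouth to +x, a box 75 mm high behind it. Origin: on the plank under the centre of the mouth, z up. Pack caught: pack origin at x 49, y 0, z 18 mm here. Catch pressed: it springs out to x about 35 and stays in the rails, lying on the catch. It must be drawn to -x; clear of the rails at x = -55 mm.
- charger_mouth (a point): Centre of the channel floor at the charger's mouth; both docks alike. Floor 18 mm high, 61 mm between side walls; lips 26 to 31 mm high overhang both sides leaving a 43 mm slot, so the foot (2 mm play in height, 1.5 mm each side) goes in or out only by sliding level along x. Flared sides (31 mm high) and a sloping sill reach 18 mm out from the mouth.
- grinder: White cordless spice grinder, fixed; same rail channel as the charger's, origin and axes likewise (on the plank under the mouth's centre, x into the channel). Behind it a housing 68 mm high from x 126 mm and a clear-topped round tower 165 mm high from x 130 mm. Its catch and pusher sit on an adjustable shoe: pack's origin when caught is anywhere from x 31 to 67 mm, not measured.
- grinder_mouth (a point): Centre of the channel floor (18 mm high) at the grinder's mouth. Sliding in, nose first: the nose rides over the red catch's ramp at the mouth (a few N), drags over the sunk catch, the spring pusher resists over the last 14 mm, the catch clicks up behind the foot; 3 mm on is a hard end stop. Push before the stop: up to about 10 N. Let go before the click, it is shoved back out.
- charger_pad (a point): Middle of the top of the red press pad of the charger's catch (28 long in x, 18 mm wide, top 15 mm above the plank, 22 mm out from the mouth). Press straight down 9 mm with closed fingers, 3 to 10 N. The pack then comes out as far as the mouth, 22 mm from this point.
- charger_catch (a joint): Charger's catch, m pressed down: 0 up, 0.009 at its stop. Its tooth stands 6 mm above the rail floor, so it lets the pack go beyond 0.006. Return spring 0.5 to 2 N.
- charger_pusher (a joint): Charger's white spring pusher, m pushed in: 0.014 with the pack caught, 0 once the pack has sprung out.
- grinder_catch (a joint): Grinder's catch, m pressed down: 0 up, about 0.006 while the pack slides on it, back to 0 when it has clicked up behind the pack.
- grinder_pusher (a joint): Grinder's white spring pusher, m pushed in: 0 with nothing there, 0.014 with the pack caught, 0.017 at its hard end stop; spring 3 N at 0, 5 N at 0.014.
- dabba: Bystander: closed round steel masala box, 179 mm across, 82 mm high; origin under its centre.
- cups: Bystander: stack of five small steel cups, 71 mm across, 107 mm high; origin under its centre.
- jar: Bystander: green glass jar with a steel screw lid, 76 mm across, 105 mm high; origin under its centre.
- scoop: Bystander: orange plastic scoop, 141 mm long, 26 mm high; origin under its bowl, handle to -x.
- sieve: Bystander: silver aluminium tea sieve, 76 mm across with a 110 mm handle to +x, 26 mm high; origin under its bowl.
Things that resemble listed ones, but are neither listed nor needed, are in the scene too. What is shaped like the pack but blue or turquoise is not meant.

How it is judged:
By the outcome, as a careful person would: the job done as asked, in the order asked, and still so for the second after the job is handed in, with the robot touching nothing.
It also fails if it takes over 66 s, if anything falls off the work surface, if the arm or the gripper's body presses on something with over 40 N, if the wrist force passes 120 N, or if a joint passes its speed limit or range.

## Working session

There is one attempt and no reset: what is moved stays moved. The work goes in short steps, Python scripts to look and compute and a tool call to move; the robot and the scene stay as the last step left them, time stands still between calls to the robot, and variables do not carry over. Pictures are saved under pics/ and viewed, at most 10 in all, crops included, and the job is handed in when it is done.

Besides the shell and the picture viewer there is one more tool, called after ">>>" by a JSON object that holds its "method" and its "body". send_rows: Moves the arm, as the interface text tells. Its arguments: {"type":"object","properties":{"targets":{"type":"array"},"squeeze":{"type":"number"}},"required":["targets"]}

```bash
mkdir -p pics; ls; cat > h.py <<'E'
import numpy as np, cv2
from rig import ctrl
def ray(p,px):
    K=np.array(p["camera_matrix"]);R=np.array(p["R"]);t=np.array(p["t"])
    d=R.T@np.linalg.solve(K,[px[0],px[1],1.]); return -R.T@t,d
def onz(p,px,z):
    c,d=ray(p,px); return c+d*(z-c[2])/d[2]
def proj(p,X):
    K=np.array(p["camera_matrix"]);q=K@(np.array(p["R"])@np.array(X,float)+np.array(p["t"])); return q[:2]/q[2]
def save(p,name,crop=None,s=1):
    im=p["img"][:,:,::-1]
    if crop: x,y,w,h=crop; im=im[y:y+h,x:x+w]
    if s!=1: im=cv2.resize(im,None,fx=s,fy=s,interpolation=cv2.INTER_CUBIC)
    cv2.imwrite(f"pics/{name}.png",im)
Z=dict(pack=18,pack_nose=21,charger=0,charger_mouth=18,grinder=0,grinder_mouth=18,charger_pad=15,dabba=0,cups=0,jar=0,scoop=0,sieve=0)
E
python3 - <<'E'
from h import *
ps={n:ctrl.capture(n) for n in("scene","side")}
for n,p in ps.items():
    save(p,n+"0")
    for q in Z:
        for d in ctrl.landmark_of(q,p)[:3]:
            print(n,q,round(d["score"],2),np.round(d["point"]),np.round(onz(p,d["point"],Z[q])[:2]))
E
```

```text
pics
scene pack 0.71 [315. 324.] [758.  65.]
scene pack 0.69 [410. 301.] [614. 243.]
scene pack 0.68 [352. 284.] [624. 101.]
scene pack_nose 0.79 [301. 325.] [773.  39.]
scene pack_nose 0.67 [365. 275.] [586. 121.]
scene pack_nose 0.65 [406. 312.] [646. 243.]
scene charger 0.56 [410. 286.] [559. 229.]
scene charger 0.18 [351. 212.] [389.   5.]
scene charger_mouth 0.68 [266. 225.] [ 538. -177.]
scene grinder 0.73 [268. 225.] [ 520. -182.]
scene grinder_mouth 0.77 [267. 218.] [ 513. -189.]
scene dabba 0.69 [528. 275.] [414. 483.]
scene cups 0.59 [350. 214.] [396.   6.]
scene jar 0.85 [485. 321.] [585. 415.]
scene jar 0.55 [267. 218.] [ 499. -197.]
scene scoop 0.95 [209. 162.] [ 362. -471.]
scene scoop 0.21 [527. 272.] [406. 480.]
scene sieve 0.74 [165. 201.] [ 556. -496.]
side pack 0.89 [379. 232.] [742.  38.]
side pack 0.84 [317. 200.] [608. 248.]
side pack 0.8 [325. 232.] [587.  76.]
side pack_nose 0.94 [388. 239.] [753.  -5.]
side pack_nose 0.8 [316. 229.] [567.  97.]
side pack_nose 0.72 [326. 197.] [641. 254.]
side charger 0.62 [303. 211.] [557. 228.]
side charger 0.48 [315. 200.] [608. 278.]
side charger_mouth 0.56 [305. 205.] [566. 233.]
side grinder 0.59 [323. 302.] [ 513. -177.]
side grinder_mouth 0.85 [323. 299.] [ 510. -183.]
side grinder_mouth 0.15 [304. 206.] [561. 225.]
side charger_pad 0.54 [295. 206.] [532. 237.]
side dabba 0.92 [248. 177.] [418. 484.]
side cups 0.9 [265. 263.] [396.  10.]
side jar 0.86 [302. 178.] [599. 426.]
side scoop 0.74 [289. 421.] [ 363. -469.]
side sieve 0.94 [386. 408.] [ 556. -493.]
side sieve 0.28 [288. 421.] [ 362. -468.]
```

View pics/scene0.png

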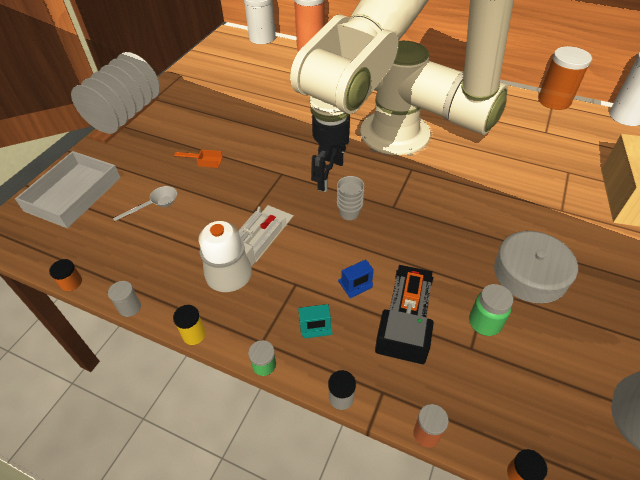

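View pics/side0.png

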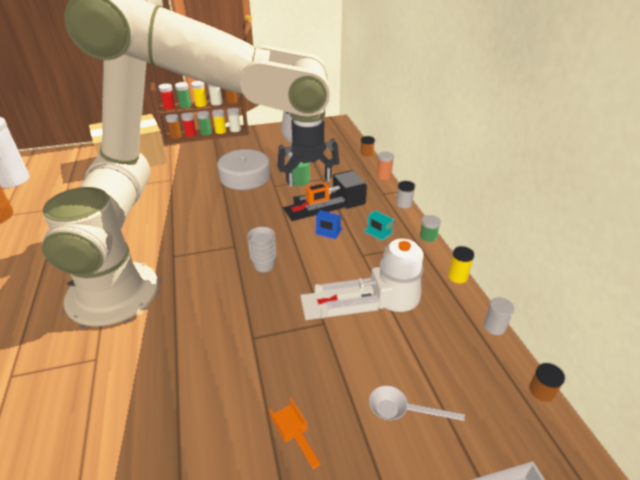

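The orange pack sits in the black charger at scene (410,290). The blue one at (357,279) and the turquoise one at (315,321) lie loose, so they are decoys. The orange one fits: it is orange and caught in the charger. The white grinder's mouth is at (267,222), with the cups at (350,198) between the two. I'll confirm with one crop.

```bash
python3 - <<'E'
from h import *
p=ctrl.capture("scene"); save(p,"crop",(360,250,100,120),5)
s=ctrl.sense(); print(s["eef_pos"],s["ee_rot"],s["grip_width"],s["time_s"])
w=ctrl.capture("wrist"); R=np.array(w["R"]);print(-R.T@np.array(w["t"]),R)
for q in("grinder_mouth","charger_mouth","pack"): 
  for d in ctrl.landmark_of(q,w)[:2]: print(q,d)
E
```

```text
[ 5.25019475e+02 -2.12571571e-02  2.31283484e+02] [1.17848486e-05 7.07121104e-01 7.07092458e-01 1.57096253e-05] 0.9984450519686593 1.35
[525.26675186  68.25711697 372.91918266] [[ 9.99999625e-01 -6.55045145e-04 -5.66537953e-04]
 [-4.74980499e-04 -9.61818591e-01  2.73687361e-01]
 [-7.24184313e-04 -2.73686990e-01 -9.61818542e-01]]
grinder_mouth {'point': [305.4, 356.8], 'score': 0.6}
pack {'point': [392.3, 108.9], 'score': 0.93}
pack {'point': [521.7, 151.8], 'score': 0.85}
```

View pics/crop.png

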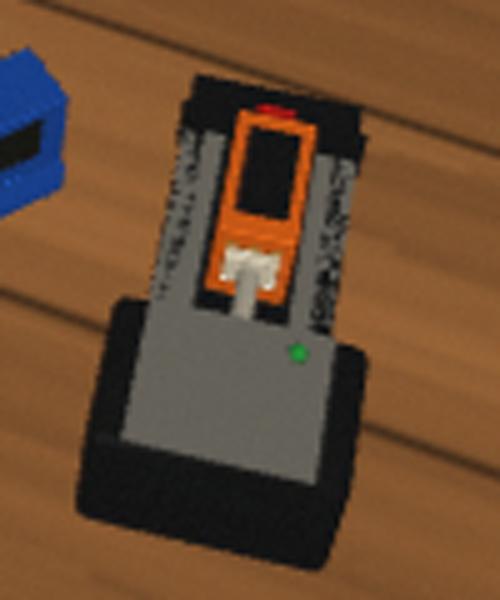

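The crop shows the orange pack, brass contacts toward the grey box, with the red catch at the mouth. It is the one meant.

```bash
cat >> h.py <<'E'
from scipy.spatial.transform import Rotation as Rn
def Rt(psi):  # tool pointing down, tool x at world angle psi
    c,s=np.cos(psi),np.sin(psi); return np.array([[c,s,0],[s,-c,0],[0,0,-1.]])
def cur():
    s=ctrl.sense(); q=s["ee_rot"]; return np.array(s["eef_pos"]),Rn.from_quat([q[1],q[2],q[3],q[0]]).as_matrix()
def plan(pos,psi,n=10,claw=-1,start=None):
    p,R=start or cur(); psi0=np.arctan2(R[1,0],R[0,0]); d=(psi-psi0+np.pi)%(2*np.pi)-np.pi
    rot=Rn.from_matrix(R.T@Rt(psi)).as_rotvec()
    print("total turn",np.round(rot,4),"dpsi",round(d,4),"dist",np.round(np.array(pos)-p,1))
    rows=[];Rc=R.copy()
    for i in range(n):
        s=Rc.T@(np.array(pos)-p)/n/1000; rows.append([claw]+[round(float(v),4) for v in s]+[round(float(v),4) for v in rot/n]); Rc=Rc@Rn.from_rotvec(rot/n).as_matrix()
    print(str(rows).replace(" ",""))
E
python3 - <<'E'
from h import *
plan([490,225,250],np.pi,10)
E
```

```text
total turn [-0.      0.     -1.5708] dpsi 1.5708 dist [-35.  225.   18.7]
[[-1,0.0225,-0.0035,-0.0019,-0.0,0.0,-0.1571],[-1,0.0228,0.0001,-0.0019,-0.0,0.0,-0.1571],[-1,0.0225,0.0036,-0.0019,-0.0,0.0,-0.1571],[-1,0.0216,0.0071,-0.0019,-0.0,0.0,-0.1571],[-1,0.0203,0.0104,-0.0019,-0.0,0.0,-0.1571],[-1,0.0184,0.0134,-0.0019,-0.0,0.0,-0.1571],[-1,0.0161,0.0161,-0.0019,-0.0,0.0,-0.1571],[-1,0.0133,0.0185,-0.0019,-0.0,0.0,-0.1571],[-1,0.0103,0.0203,-0.0019,-0.0,0.0,-0.1571],[-1,0.007,0.0217,-0.0019,-0.0,0.0,-0.1571]]
```

>>> {"method": "send_rows", "body": {"targets": [[1, 0.0225, -0.0035, -0.002, 0, 0, -0.157], [1, 0.023, 0, -0.002, 0, 0, -0.157], [1, 0.0225, 0.0035, -0.002, 0, 0, -0.157], [1, 0.0215, 0.007, -0.002, 0, 0, -0.157], [1, 0.02, 0.0105, -0.002, 0, 0, -0.157], [1, 0.0185, 0.0135, -0.002, 0, 0, -0.157], [1, 0.016, 0.016, -0.002, 0, 0, -0.157], [1, 0.0135, 0.0185, -0.002, 0, 0, -0.157], [1, 0.0105, 0.0205, -0.002, 0, 0, -0.157], [1, 0.007, 0.0215, -0.002, 0, 0, -0.158]]}}

```text
time_s: 2.8
eef_pos: [489.5, 225.8, 251.4]
ee_rot: [0.0, -0.003, 1.0, -0.0]
force: [-0.2, 0.2, 0.1]
grip_width: -0.002
grip_force: 0.0
```

```bash
python3 - <<'E'
from h import *
w=ctrl.capture("wrist"); save(w,"w1"); print(cur())
for q in("pack","pack_nose","charger","charger_mouth","charger_pad"): 
  for d in ctrl.landmark_of(q,w)[:2]: print(q,round(d["score"],2),d["point"],np.round(onz(w,d["point"],Z[q])[:2],1))
E
```

```text
(array([489.00054786, 227.87374719, 251.63741627]), array([[-9.99910118e-01, -1.34049543e-02,  2.53186579e-04],
       [-1.34046529e-02,  9.99909485e-01,  1.15647799e-03],
       [-2.68666196e-04,  1.15298016e-03, -9.99999299e-01]]))
pack 0.64 [215.5, 291.0] [595.7 105.1]
pack 0.58 [325.2, 301.2] [608.7 239.5]
pack_nose 0.73 [319.9, 258.4] [551.8 232.3]
pack_nose 0.3 [112.8, 115.5] [394.1  13.4]
charger 0.63 [319.9, 259.6] [560.8 232.8]
charger_mouth 0.64 [317.6, 260.7] [555.8 229.7]
charger_mouth 0.5 [461.1, 280.6] [580.5 403.8]
charger_pad 0.62 [312.9, 245.9] [538.3 224. ]
```

View pics/w1.png

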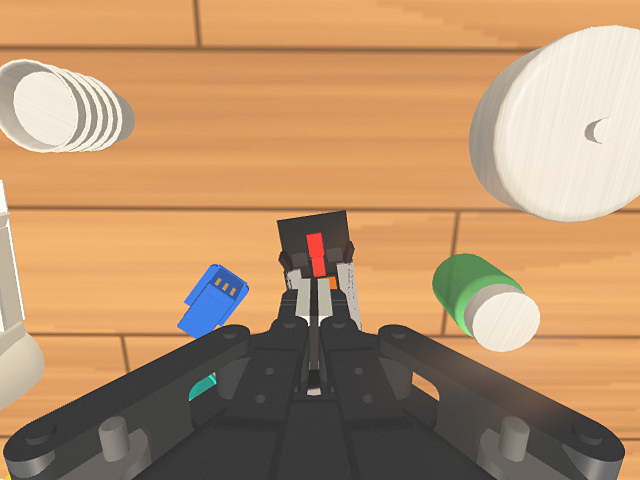

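The view shows the charger's sill with its edge from (277,220) to (346,210), the red pad at (315,246) and the pack hidden under the fingers. I'll fit the charger's yaw from the sill edge and the red pad.

```bash
python3 - <<'E'
from h import *
w=ctrl.capture("wrist"); im=w["img"].astype(int)
m=((im[...,0]>150)&(im[...,1]<90)&(im[...,2]<90)).astype(np.uint8)
n,l,st,c=cv2.connectedComponentsWithStats(m)
for i in range(1,n):
    if st[i,4]>40: print(st[i],c[i])
ys,xs=np.nonzero(m[200:300,280:360]); ys+=200; xs+=280
for r in range(ys.min(),ys.max()+1,3):
    a=xs[ys==r]
    if len(a): print(r,a.min(),a.max(),np.round(onz(w,((a.min()+a.max())/2,r),15)[:2],1))
# dark sill edge
g=im.sum(2)
for cx in range(280,346,8):
    col=g[180:260,cx]; e=180+int(np.argmax(col<230)); print(cx,e,np.round(onz(w,(cx,e),10)[:2],1),end=";")
E
```

```text
[308 232  20  45 599] [317.86310518 253.31051753]
232 321 321 [521.5 231.7]
235 308 322 [525.1 224.6]
238 308 323 [528.7 225.2]
241 309 323 [532.4 225.8]
244 309 324 [536.1 226.4]
247 310 324 [539.8 227. ]
250 310 325 [543.6 227.6]
253 311 325 [547.3 228.2]
256 311 324 [551.1 227.6]
259 313 325 [554.9 229.4]
262 314 325 [558.7 230. ]
265 314 325 [562.6 230. ]
268 314 326 [566.4 230.6]
271 315 326 [570.3 231.2]
274 315 327 [574.2 231.8]
280 220 [508.1 183.6];288 219 [506.9 193. ];296 218 [505.7 202.4];304 217 [504.5 211.8];312 215 [502.2 221.2];320 214 [501.  230.6];328 213 [499.9 239.9];336 212 [498.7 249.2];344 210 [496.4 258.5];
```

```bash
python3 - <<'E'
from h import *
plan([533.5,225.8,30],np.pi+.152,10,1)
E
```

```text
total turn [-0.0002 -0.0002 -0.1542] dpsi 0.1542 dist [  43.7    1.5 -221.2]
[[1,-0.0044,0.0002,0.0221,-0.0,-0.0,-0.0154],[1,-0.0044,0.0001,0.0221,-0.0,-0.0,-0.0154],[1,-0.0044,0.0,0.0221,-0.0,-0.0,-0.0154],[1,-0.0044,-0.0,0.0221,-0.0,-0.0,-0.0154],[1,-0.0044,-0.0001,0.0221,-0.0,-0.0,-0.0154],[1,-0.0044,-0.0002,0.0221,-0.0,-0.0,-0.0154],[1,-0.0044,-0.0002,0.0221,-0.0,-0.0,-0.0154],[1,-0.0044,-0.0003,0.0221,-0.0,-0.0,-0.0154],[1,-0.0044,-0.0004,0.0221,-0.0,-0.0,-0.0154],[1,-0.0043,-0.0004,0.0221,-0.0,-0.0,-0.0154]]
```

>>> {"method": "send_rows", "body": {"targets": [[1, -0.0044, 0, 0.028, 0, 0, -0.0154], [1, -0.0044, 0, 0.028, 0, 0, -0.0154], [1, -0.0044, 0, 0.028, 0, 0, -0.0154], [1, -0.0044, 0, 0.028, 0, 0, -0.0154], [1, -0.0044, 0, 0.028, 0, 0, -0.0154], [1, -0.0044, 0, 0.028, 0, 0, -0.0154], [1, -0.0044, -0.0003, 0.025, 0, 0, -0.0154], [1, -0.0044, -0.0004, 0.018, 0, 0, -0.0154], [1, -0.0044, -0.0004, 0.01, 0, 0, -0.0154], [1, -0.0044, 0, 0, 0, 0, -0.0154]]}}

```text
time_s: 4.4
eef_pos: [533.9, 226.9, 30.1]
ee_rot: [-0.0, -0.077, 0.997, -0.0]
force: [0.8, -0.2, -0.2]
grip_width: 0.001
grip_force: 0.0
```

```bash
python3 - <<'E'
from h import *
p,R=cur(); print(p,np.arctan2(R[1,0],R[0,0])+2*np.pi-np.pi,ctrl.sense()["force"])
E
```

```text
[533.93061823 226.87719934  30.13972175] 0.15470357544874336 [ 0.76564594 -0.18207    -0.19487376]
```

>>> {"method": "send_rows", "body": {"targets": [[1, 0, -0.001, 0.007, 0, 0, 0], [1, 0, 0, 0.005, 0, 0, 0], [1, 0, 0, 0.003, 0, 0, 0], [1, 0, 0, 0.0015, 0, 0, 0], [1, 0, 0, 0.0015, 0, 0, 0], [1, 0, 0, 0.0015, 0, 0, 0], [1, 0, 0, 0.001, 0, 0, 0], [1, 0, 0, 0.001, 0, 0, 0], [1, 0, 0, 0, 0, 0, 0], [1, 0, 0, 0, 0, 0, 0]]}}

```text
time_s: 5.65
eef_pos: [533.9, 226.1, 8.8]
ee_rot: [0.0, -0.077, 0.997, 0.0]
force: [-0.1, -0.0, 1.9]
grip_width: 0.001
grip_force: 0.6
```

>>> {"method": "send_rows", "body": {"targets": [[1, 0, 0, 0.0008, 0, 0, 0], [1, 0, 0, 0.0008, 0, 0, 0], [1, 0, 0, 0.0006, 0, 0, 0], [1, 0, 0, 0, 0, 0, 0], [1, 0, 0, 0, 0, 0, 0], [1, 0, 0, 0, 0, 0, 0], [1, 0, 0, 0, 0, 0, 0], [1, 0, 0, 0, 0, 0, 0], [1, 0, 0, 0, 0, 0, 0], [1, 0, 0, 0, 0, 0, 0]]}}

```text
time_s: 6.9
eef_pos: [533.9, 226.0, 6.6]
ee_rot: [0.0, -0.077, 0.997, 0.0]
force: [0.3, 1.3, 1.7]
grip_width: -0.004
grip_force: 0.8
```

```bash
python3 - <<'E'
from h import *
w=ctrl.capture("wrist"); save(w,"w2",(200,160,240,180),3)
s=ctrl.capture("side")
for q in("pack","pack_nose"): 
  for d in ctrl.landmark_of(q,s)[:3]: print(q,round(d["score"],2),d["point"],np.round(onz(s,d["point"],Z[q])[:2],1))
E
```

```text
pack 0.96 [315.4, 203.7] [598.4 229.9]
pack 0.93 [327.0, 232.3] [593.5  75.8]
pack 0.88 [376.1, 235.1] [728.   25.4]
pack_nose 0.98 [322.2, 201.2] [622.  233.7]
pack_nose 0.78 [387.5, 234.9] [758.7  14. ]
pack_nose 0.73 [318.9, 226.8] [576.5 104.2]
```

View pics/w2.png

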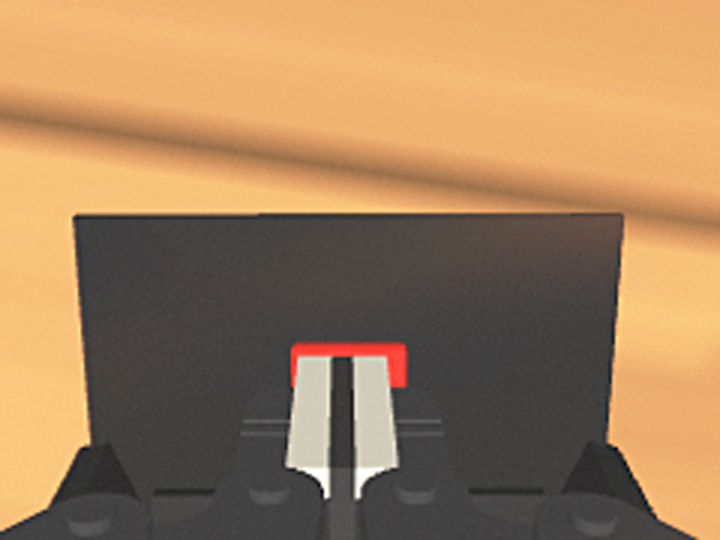

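The pack has sprung out: its landmark moved from about (609,243) to (598,230). The sill edge is level in the view, so the yaw is right, and the pad lies about 1 mm to the right of the fingers. Next I rise, open and go above the pack.

>>> {"method": "send_rows", "body": {"targets": [[1, 0, 0, -0.005, 0, 0, 0], [1, 0, 0, -0.02, 0, 0, 0], [1, 0, 0, -0.04, 0, 0, 0], [-1, 0, 0, -0.05, 0, 0, 0], [-1, -0.015, 0.0005, -0.01, 0, 0, 0], [-1, -0.02, 0.0005, 0, 0, 0, 0], [-1, -0.015, 0, 0, 0, 0, 0], [-1, -0.01, 0, 0, 0, 0, 0], [-1, 0, 0, 0, 0, 0, 0], [-1, 0, 0, 0, 0, 0, 0]]}}

```text
time_s: 8.35
eef_pos: [592.4, 236.2, 131.5]
ee_rot: [-0.0, -0.077, 0.997, -0.0]
force: [-0.2, -0.4, 0.2]
grip_width: 0.997
grip_force: 0.0
```

```bash
python3 - <<'E'
from h import *
w=ctrl.capture("wrist"); save(w,"w3"); p,R=cur(); print(p)
for q in("pack","charger_mouth","pack_nose"): 
  for d in ctrl.landmark_of(q,w)[:2]: print(q,round(d["score"],2),d["point"],np.round(onz(w,d["point"],Z[q])[:2],1))
im=w["img"].astype(int)
m=((im[...,0]>170)&(im[...,1]>50)&(im[...,1]<140)&(im[...,2]<60)).astype(np.uint8)
n,l,st,c=cv2.connectedComponentsWithStats(m)
e=np.array([np.cos(.154),np.sin(.154)]);f=np.array([-e[1],e[0]])
for i in range(1,n):
    if st[i,4]>60:
        print(st[i],c[i])
        x,y,ww,h=st[i,:4]
        for px in((x,y),(x+ww,y),(x,y+h),(x+ww,y+h)):
            X=onz(w,px,75)[:2]; print(np.round(X,1),"rel TCP along/lat",np.round([(X-p[:2])@e,(X-p[:2])@f],1))
E
```

```text
[592.48065735 236.20015509 131.62819569]
pack 0.97 [315.0, 234.9] [593.5 236.3]
pack 0.79 [156.0, 220.2] [600.8 111.4]
charger_mouth 0.63 [312.5, 189.7] [558.5 228.9]
charger_mouth 0.5 [313.6, 187.0] [556.3 229.4]
pack_nose 0.76 [182.3, 189.8] [573.2 131.7]
[286 195  57  13 607] [313.47116969 200.82701812]
[556.3 212.8] rel TCP along/lat [-39.3 -17.6]
[551.2 246.3] rel TCP along/lat [-39.3  16.3]
[564.1 213.8] rel TCP along/lat [-31.4 -17.8]
[558.9 247.7] rel TCP along/lat [-31.4  16.5]
```

View pics/w3.png

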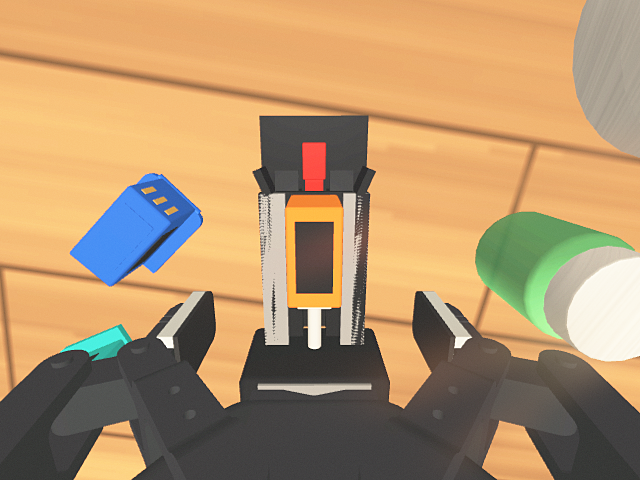

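The view from above shows the pack out at the mouth, its top at (313,255) between the open pads, which are centred to within 1 mm. Now I descend and grip.

>>> {"method": "send_rows", "body": {"squeeze": 35, "targets": [[-1, -0.0005, -0.0005, 0.03, 0, 0, 0], [-1, -0.0005, 0, 0.03, 0, 0, 0], [-1, 0, 0, 0.02, 0, 0, 0], [-1, 0, 0, 0.01, 0, 0, 0], [-1, 0, 0, 0.003, 0, 0, 0], [-1, 0, 0, 0, 0, 0, 0], [1, 0, 0, 0, 0, 0, 0], [1, 0, 0, 0, 0, 0, 0], [1, 0, 0, 0, 0, 0, 0], [1, 0, 0, 0, 0, 0, 0]]}}

```text
time_s: 9.8
eef_pos: [594.2, 235.9, 39.0]
ee_rot: [0.0, -0.077, 0.997, 0.0]
force: [-0.1, 0.3, 2.7]
grip_width: 0.416
grip_force: 36.1
```

>>> {"method": "send_rows", "body": {"targets": [[1, 0, 0, 0, 0, 0, 0], [1, 0, 0, 0, 0, 0, 0], [1, 0.002, 0, 0, 0, 0, 0], [1, 0.003, 0, 0, 0, 0, 0], [1, 0.004, 0, 0, 0, 0, 0], [1, 0.005, 0, 0, 0, 0, 0], [1, 0.005, 0, 0, 0, 0, 0], [1, 0.005, 0, 0, 0, 0, 0], [1, 0, 0, 0, 0, 0, 0], [1, 0, 0, 0, 0, 0, 0]]}}

```text
time_s: 11.05
eef_pos: [570.0, 232.2, 39.0]
ee_rot: [-0.0, -0.077, 0.997, -0.0]
force: [-0.8, -0.3, 7.3]
grip_width: 0.419
grip_force: 36.6
```

>>> {"method": "send_rows", "body": {"targets": [[1, 0, 0, -0.0005, 0, 0, 0], [1, 0.002, 0, 0, 0, 0, 0], [1, 0.004, 0, 0, 0, 0, 0], [1, 0.005, 0, 0, 0, 0, 0], [1, 0.005, 0, 0, 0, 0, 0], [1, 0.005, 0, 0, 0, 0, 0], [1, 0.004, 0, 0, 0, 0, 0], [1, 0, 0, 0, 0, 0, 0], [1, 0, 0, 0, 0, 0, 0], [1, 0, 0, 0, 0, 0, 0]]}}

```text
time_s: 12.3
eef_pos: [545.4, 228.4, 39.0]
ee_rot: [-0.0, -0.077, 0.997, -0.0]
force: [-2.4, 0.1, 2.1]
grip_width: 0.417
grip_force: 36.2
```

>>> {"method": "send_rows", "body": {"targets": [[1, 0.003, 0, -0.0003, 0, 0, 0], [1, 0.005, 0, 0, 0, 0, 0], [1, 0.006, 0, 0, 0, 0, 0], [1, 0.006, 0, 0, 0, 0, 0], [1, 0.006, 0, 0, 0, 0, 0], [1, 0.006, 0, 0, 0, 0, 0], [1, 0.006, 0, 0, 0, 0, 0], [1, 0.006, 0, 0, 0, 0, 0], [1, 0.006, 0, 0, 0, 0, 0], [1, 0, 0, 0, 0, 0, 0]]}}

```text
time_s: 13.55
eef_pos: [495.8, 220.7, 39.4]
ee_rot: [-0.0, -0.077, 0.997, -0.0]
force: [-0.1, 0.4, -2.5]
grip_width: 0.416
grip_force: 35.6
```

>>> {"method": "send_rows", "body": {"targets": [[1, 0, 0, -0.01, 0, 0, 0], [1, 0, 0, -0.025, 0, 0, 0], [1, 0, 0, -0.04, 0, 0, 0], [1, 0, 0, -0.04, 0, 0, 0], [1, 0, -0.015, -0.04, 0, 0, 0], [1, 0, -0.03, -0.03, 0, 0, 0], [1, 0, -0.04, -0.02, 0, 0, 0], [1, 0, -0.045, -0.006, 0, 0, 0], [1, 0, -0.045, 0, 0, 0, 0], [1, 0, -0.045, 0, 0, 0, 0]]}}

```text
time_s: 14.8
eef_pos: [530.1, 1.8, 251.3]
ee_rot: [0.001, -0.077, 0.997, -0.0]
force: [1.5, -1.0, -3.0]
grip_width: 0.417
grip_force: 35.6
```

```bash
python3 - <<'E'
from h import *
w=ctrl.capture("scene")
a=onz(w,(268,223),18)
for px in((227,282),(225,280)): b=onz(w,px,0); print(a,b,np.arctan2(*(b-a)[[1,0]]))
plan([545,-185,250],np.pi+.0,10,1)
E
```

```text
[ 528.46364951 -176.59262069   18.        ] [ 7.27680036e+02 -1.85762443e+02 -1.13686838e-13] -0.045996989182774485
[ 528.46364951 -176.59262069   18.        ] [ 7.24479663e+02 -1.93440657e+02  1.13686838e-13] -0.0857416151684318
total turn [-0.0029  0.0009  0.1508] dpsi -0.1508 dist [  14.2 -182.1   -1. ]
[[1,0.0013,-0.0182,0.0002,-0.0003,0.0001,0.0151],[1,0.0011,-0.0182,0.0001,-0.0003,0.0001,0.0151],[1,0.0008,-0.0182,0.0001,-0.0003,0.0001,0.0151],[1,0.0005,-0.0183,0.0001,-0.0003,0.0001,0.0151],[1,0.0002,-0.0183,0.0001,-0.0003,0.0001,0.0151],[1,-0.0,-0.0183,0.0001,-0.0003,0.0001,0.0151],[1,-0.0003,-0.0183,0.0001,-0.0003,0.0001,0.0151],[1,-0.0006,-0.0183,0.0001,-0.0003,0.0001,0.0151],[1,-0.0009,-0.0182,0.0001,-0.0003,0.0001,0.0151],[1,-0.0011,-0.0182,0.0001,-0.0003,0.0001,0.0151]]
```

>>> {"method": "send_rows", "body": {"targets": [[1, 0.001, -0.018, 0, 0, 0, 0.02], [1, 0.001, -0.018, 0, 0, 0, 0.02], [1, 0.001, -0.018, 0, 0, 0, 0.02], [1, 0, -0.018, 0, 0, 0, 0.02], [1, 0, -0.018, 0, 0, 0, 0.02], [1, 0, -0.018, 0, 0, 0, 0.02], [1, -0.001, -0.018, 0, 0, 0, 0.02], [1, -0.001, -0.018, 0, 0, 0, 0.02], [1, -0.001, -0.018, 0, 0, 0, 0.02], [1, -0.001, -0.018, 0, 0, 0, 0.02]]}}

```text
time_s: 16.1
eef_pos: [542.5, -177.6, 250.3]
ee_rot: [-0.0, 0.024, 1.0, 0.0]
force: [-0.9, -0.1, -2.8]
grip_width: 0.418
grip_force: 36.2
```

```bash
python3 - <<'E'
from h import *
w=ctrl.capture("wrist"); save(w,"w4"); print(cur())
for q in("grinder_mouth","grinder","pack","pack_nose"): 
  for d in ctrl.landmark_of(q,w)[:2]: print(q,round(d["score"],2),d["point"],np.round(onz(w,d["point"],Z[q])[:2],1))
im=w["img"].astype(int)
m=((im[...,0]>150)&(im[...,1]<90)&(im[...,2]<90)).astype(np.uint8)
ys,xs=np.nonzero(m)
for r in range(ys.min(),ys.max()+1,4):
    a=xs[ys==r]
    if len(a)>3: print(r,a.min(),a.max(),np.round(onz(w,((a.min()+a.max())/2,r),15)[:2],1))
E
```

```text
(array([ 542.45694413, -179.64442068,  250.18660375]), array([[-9.98776597e-01,  4.94498860e-02, -1.33229783e-04],
       [ 4.94499965e-02,  9.98776079e-01, -1.02089817e-03],
       [ 8.25834225e-05, -1.02623741e-03, -9.99999470e-01]]))
grinder_mouth 0.97 [308.9, 183.6] [ 517.2 -182.9]
grinder 0.78 [310.9, 181.7] [ 517.2 -180.8]
pack 0.94 [544.2, 241.5] [597.5  88.3]
pack 0.82 [495.7, 348.4] [739.   46.1]
pack_nose 0.6 [569.1, 222.6] [575.2 111.4]
169 300 314 [ 501.4 -184.2]
173 300 314 [ 505.7 -184.4]
177 300 314 [ 510.1 -184.7]
181 300 314 [ 514.5 -184.9]
185 299 314 [ 519.  -185.7]
189 301 314 [ 523.5 -184.8]
193 302 312 [ 528.  -185.6]
197 301 311 [ 532.5 -187. ]
201 301 311 [ 537.  -187.2]
205 301 311 [ 541.6 -187.5]
209 301 311 [ 546.3 -187.7]
```

View pics/w4.png

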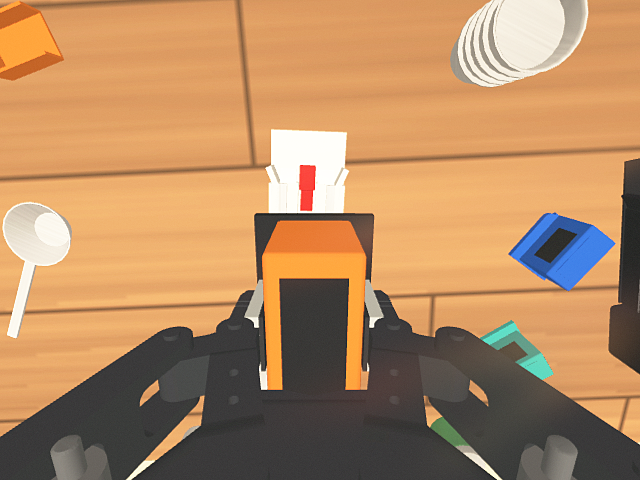

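The grinder's sill edge runs from (271,129) to (346,132), with its red catch at (307,188). The pack is held straight: its foot's rear edge is level from (255,213) to (374,213). Next, the sub-pixel fit.

```bash
python3 - <<'E'
from h import *
w=ctrl.capture("wrist"); p,R=cur(); print(p, ctrl.sense()["time_s"])
g=w["img"].astype(float)
b=g[...,2]  # blue: wood low, white high
pts=[]
for cx in range(276,343,3):
    col=b[110:150,cx]; th=(col[:8].mean()+col[-8:].mean())/2
    i=int(np.argmax(col>th)); pts.append((cx,110+i-1+(th-col[i-1])/(col[i]-col[i-1])))
X=np.array([onz(w,q,9)[:2] for q in pts]); k=np.polyfit(X[:,1],X[:,0],1); print("sill yaw",-np.arctan(k[0]), X.mean(0))
# sill side edges mid col -> lateral center
for r in range(135,160,4):
    row=b[r,250:370]; idx=np.nonzero(row>0.5*(b[r,310 if r<165 else 280]+row[:8].mean()))[0]; print(r,250+idx.min(),250+idx.max(),np.round(onz(w,(250+(idx.min()+idx.max())/2,r),9)[:2],1))
im=g
m=(im[...,0]>150)&(im[...,1]<90)&(im[...,2]<90)
ys,xs=np.nonzero(m[150:192,290:330]); ys+=150; print("pad top row",ys.min())
q=np.array([[r,xs[ys==r].mean()+290] for r in range(ys.min()+1,188)]); Y=np.array([onz(w,(c,r),15)[:2] for r,c in q]); k=np.polyfit(Y[:,0],Y[:,1],1); print("pad yaw",np.arctan(k[0]),Y[0],Y[-1])
# pack rear edge: foot top
zf=p[2]-21+6
for px in((255,213),(374,213)):
    x=onz(w,px,zf)-p; print("foot rear in tool", np.round(R.T@x,1))
E
```

```text
[ 542.5247875  -175.98480383  250.40583907] 16.4
sill yaw -0.08607183075453341 [ 460.62117011 -178.52248576]
135 270 344 [ 465.2 -181. ]
139 270 344 [ 469.4 -181.2]
143 270 344 [ 473.6 -181.4]
147 270 343 [ 477.8 -182.2]
151 270 343 [ 482.1 -182.4]
155 270 343 [ 486.4 -182.6]
159 270 343 [ 490.8 -182.8]
pad top row 166
pad yaw -0.1171162379441864 [ 499.08946068 -183.71009397] [ 521.08562546 -185.99201339]
foot rear in tool [ 36.7 -29.3  15. ]
foot rear in tool [36.7 27.5 15. ]
```

>>> {"method": "send_rows", "body": {"targets": [[1, -0.005, 0, 0, 0, 0, 0.02], [1, -0.005, 0, 0, 0, 0, 0.018], [1, 0, 0, 0, 0, 0, 0], [1, 0, 0, 0, 0, 0, 0], [1, 0, 0, 0, 0, 0, 0], [1, 0, 0, 0, 0, 0, 0], [1, 0, 0, 0, 0, 0, 0], [1, 0, 0, 0, 0, 0, 0], [1, 0, 0, 0, 0, 0, 0], [1, 0, 0, 0, 0, 0, 0]]}}

```text
time_s: 17.65
eef_pos: [552.5, -177.0, 250.4]
ee_rot: [-0.0, 0.042, 0.999, 0.0]
force: [-0.3, 0.6, -2.6]
grip_width: 0.418
grip_force: 36.1
```

```bash
cat > g.py <<'E'
from h import *
def look():
    w=ctrl.capture("wrist"); p,R=cur(); print(np.round(p,1),"yaw",round(np.arctan2(-R[1,0],-R[0,0]),4))
    g=w["img"].astype(float); b=g[...,2]
    m=(g[...,0]>150)&(g[...,1]<90)&(g[...,2]<90); m[:,:285]=0; m[:,340:]=0
    ys,xs=np.nonzero(m); top=ys.min(); rows=range(top+1,top+20)
    Y=np.array([onz(w,(xs[ys==r].mean(),r),15)[:2] for r in rows]); k=np.polyfit(Y[:,0],Y[:,1],1); print("pad yaw",np.arctan(k[0]),"front",onz(w,(xs[ys==top+3].mean(),top),15)[:2],"mid",Y.mean(0))
    pts=[]
    for cx in range(280,340,3):
        col=b[max(0,top-60):top-5,cx]; th=(col[:5].mean()+col[-5:].mean())/2
        i=int(np.argmax(col>th)); pts.append((cx,max(0,top-60)+i-1+(th-col[i-1])/(col[i]-col[i-1])))
    X=np.array([onz(w,q,9)[:2] for q in pts]); k=np.polyfit(X[:,1],X[:,0],1); print("sill yaw",-np.arctan(k[0]))
    L=[]
    for r in range(top-25,top-4,2):
        row=b[r,230:390]; i=np.nonzero(row>0.5*(b[r,310]+row[:8].mean()))[0]; L.append(onz(w,(230+(i.min()+i.max())/2,r),9)[:2])
    L=np.array(L); k=np.polyfit(L[:,0],L[:,1],1); print("sill axis yaw",np.arctan(k[0]),"mid",L.mean(0))
    for d in ctrl.landmark_of("grinder_mouth",w)[:1]: print(d["score"],np.round(onz(w,d["point"],18)[:2],1))
E
python3 - <<'E'
from g import *
look();look()
E
```

```text
[ 552.5 -177.   250.4] yaw -0.0838
pad yaw -0.0914990232071022 front [ 498.06098797 -183.06322358] mid [ 508.81850341 -184.05028184]
sill yaw -0.08474049011369746
sill axis yaw -0.0894683963585774 mid [ 482.24150935 -182.36587881]
0.89 [ 519.6 -188.2]
[ 552.5 -177.   250.4] yaw -0.0838
pad yaw -0.09149656574461208 front [ 498.06247936 -183.06206009] mid [ 508.81996337 -184.04908882]
sill yaw -0.08458388599515608
sill axis yaw -0.08946593898335337 mid [ 482.24304184 -182.36475462]
0.7 [ 516.9 -183.1]
```

```bash
python3 - <<'E'
from g import *
plan([563,-188.5,75],np.pi-.088,10,1)
E
```

```text
total turn [0.     0.     0.0042] dpsi -0.0042 dist [  10.5  -11.5 -175.4]
[[1,-0.0011,-0.0011,0.0175,0.0,0.0,0.0004],[1,-0.0011,-0.0011,0.0175,0.0,0.0,0.0004],[1,-0.0011,-0.0011,0.0175,0.0,0.0,0.0004],[1,-0.0011,-0.0011,0.0175,0.0,0.0,0.0004],[1,-0.0011,-0.0011,0.0175,0.0,0.0,0.0004],[1,-0.0011,-0.0011,0.0175,0.0,0.0,0.0004],[1,-0.0011,-0.0011,0.0175,0.0,0.0,0.0004],[1,-0.0011,-0.0011,0.0175,0.0,0.0,0.0004],[1,-0.0011,-0.0011,0.0175,0.0,0.0,0.0004],[1,-0.0011,-0.0011,0.0175,0.0,0.0,0.0004]]
```

>>> {"method": "send_rows", "body": {"targets": [[1, -0.002, -0.002, 0.028, 0, 0, 0.0005], [1, -0.0015, -0.002, 0.03, 0, 0, 0.0005], [1, -0.0015, -0.0015, 0.03, 0, 0, 0.0005], [1, -0.0015, -0.0015, 0.028, 0, 0, 0.0005], [1, -0.0015, -0.0015, 0.024, 0, 0, 0.0005], [1, -0.0015, -0.001, 0.02, 0, 0, 0.0005], [1, -0.001, -0.001, 0.0125, 0, 0, 0.0005], [1, 0, 0, 0.003, 0, 0, 0.0005], [1, 0, 0, 0, 0, 0, 0], [1, 0, 0, 0, 0, 0, 0]]}}

```text
time_s: 19.1
eef_pos: [562.4, -188.5, 75.7]
ee_rot: [0.001, 0.044, 0.999, -0.0]
force: [-0.2, 0.3, -3.4]
grip_width: 0.416
grip_force: 36.1
```

```bash
python3 - <<'E'
from g import *
w=ctrl.capture("wrist"); save(w,"w5",(200,20,240,220),3); p,R=cur();print(p,np.arctan2(-R[1,0],-R[0,0]),ctrl.sense()["force"])
g=w["img"].astype(float); b=g[...,2]
def rel(px,z): return np.round((R.T@(onz(w,px,z)-p))[:2],1)
m=(g[...,0]>150)&(g[...,1]<90)&(g[...,2]<90); m[:,:260]=0; m[:,370:]=0
for r in range(40,240,12):
    xs=np.nonzero(m[r])[0]; row=b[r,200:440]; i=np.nonzero(row>110)[0]
    print(r, (xs.min(),xs.max(),rel(((xs.min()+xs.max())/2,r),15)) if len(xs)>3 else "", (200+i.min(),200+i.max(),rel((200+(i.min()+i.max())/2,r),9)) if len(i) else "")
zf=p[2]-15
dk=(g.sum(2)<170)
for r in (160,170,180,190,200,210,220,230):
    i=np.nonzero(dk[r,200:440])[0]
    if len(i): print("dark",r,200+i.min(),200+i.max(),rel((200+(i.min()+i.max())/2,r),zf))
E
```

```text
[ 562.33365315 -188.46087663   75.59043927] -0.08772777373793243 [ 0.15814911  0.78790553 -3.62630077]
40  
52  
64  
76  
88  (np.int64(244), np.int64(384), array([99.1, -0.9]))
100  (np.int64(244), np.int64(383), array([92.7, -1.2]))
112  (np.int64(245), np.int64(383), array([86.2, -0.9]))
124  (np.int64(246), np.int64(382), array([79.5, -0.9]))
136  (np.int64(246), np.int64(382), array([72.7, -0.9]))
148  (np.int64(247), np.int64(381), array([65.8, -0.9]))
160 (np.int64(300), np.int64(328), array([59. , -0.9])) (np.int64(235), np.int64(393), array([58.7, -0.9]))
172 (np.int64(300), np.int64(328), array([52. , -0.9])) (np.int64(240), np.int64(388), array([51.5, -0.9]))
184 (np.int64(300), np.int64(328), array([44.9, -0.9])) (np.int64(243), np.int64(386), array([44.2, -0.6]))
196 (np.int64(304), np.int64(325), array([37.7, -0.6])) (np.int64(242), np.int64(387), array([36.7, -0.6]))
208 (np.int64(304), np.int64(325), array([30.3, -0.6])) (np.int64(242), np.int64(386), array([29.1, -0.9]))
220  (np.int64(243), np.int64(385), array([21.3, -0.9]))
232  (np.int64(244), np.int64(385), array([13.4, -0.6]))
dark 220 255 373 [33.1 -1. ]
dark 230 255 272 [ 28.2 -25.5]
```

View pics/w5.png

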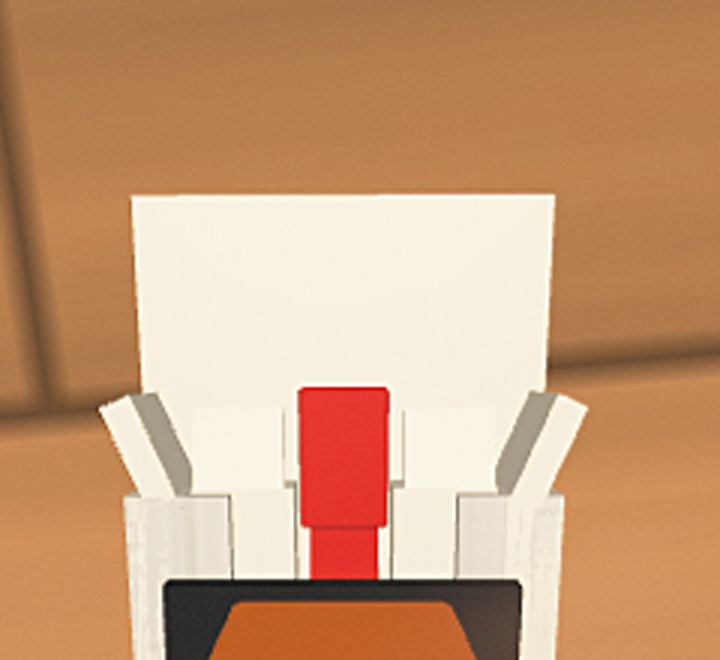

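The pack's foot and the grinder's channel line up: the foot's centre is −1.0 mm and the sill and catch's −0.9 mm in tool y, with edges parallel. The mouth is at crop row 494, so the pack's origin is about 45 mm past it. The catch sits about 17 mm deeper than the charger's, so I expect the pack to catch near x = 66. Next I back out 112 mm and lower.

>>> {"method": "send_rows", "body": {"targets": [[1, 0.01, 0, 0, 0, 0, 0], [1, 0.022, 0, 0, 0, 0, 0], [1, 0.03, 0, 0, 0, 0, 0], [1, 0.03, 0, 0, 0, 0, 0], [1, 0.015, 0, 0.003, 0, 0, 0], [1, 0.005, 0, 0.01, 0, 0, 0], [1, 0, 0, 0.012, 0, 0, 0], [1, 0, 0, 0.008, 0, 0, 0], [1, 0, 0, 0.0025, 0, 0, 0], [1, 0, 0, 0, 0, 0, 0]]}}

```text
time_s: 20.4
eef_pos: [450.7, -178.5, 39.2]
ee_rot: [-0.0, 0.044, 0.999, 0.0]
force: [0.8, -0.5, -2.9]
grip_width: 0.415
grip_force: 36.1
```

```bash
python3 - <<'E'
from g import *
s=ctrl.sense(); p,R=cur(); print(p,np.arctan2(-R[1,0],-R[0,0]),s["force"],s["wrist_torque"])
p0=np.array([562.33,-188.46]); d=p[:2]-p0; e=np.array([np.cos(.0875),-np.sin(.0875)]); print("local TCP x",46.7+d@e,"lat",d@np.array([-e[1],e[0]]))
E
```

```text
[ 450.67989593 -178.51428968   39.20300622] -0.08763202949886172 [ 0.82791943 -0.54723764 -2.85563741] [ 0.04334488  0.01450836 -0.01133463]
local TCP x -65.39210575013482 lat 0.15073845086542445
```

>>> {"method": "send_rows", "body": {"targets": [[1, -0.004, -0.0001, -0.0005, 0, 0, 0], [1, -0.006, 0, 0, 0, 0, 0], [1, -0.006, 0, 0, 0, 0, 0], [1, -0.005, 0, 0, 0, 0, 0], [1, -0.004, 0, 0, 0, 0, 0], [1, -0.004, 0, 0, 0, 0, 0], [1, -0.004, 0, 0, 0, 0, 0], [1, -0.004, 0, 0, 0, 0, 0], [1, -0.003, 0, 0, 0, 0, 0], [1, 0, 0, 0, 0, 0, 0]]}}

```text
time_s: 21.65
eef_pos: [490.5, -182.1, 39.9]
ee_rot: [0.0, 0.044, 0.999, -0.0]
force: [0.3, 0.9, -3.2]
grip_width: 0.419
grip_force: 36.1
```

>>> {"method": "send_rows", "body": {"targets": [[1, -0.003, 0, 0, 0, 0, 0], [1, -0.003, 0, 0, 0, 0, 0], [1, -0.003, 0, 0, 0, 0, 0], [1, -0.003, 0, 0, 0, 0, 0], [1, -0.003, 0, 0, 0, 0, 0], [1, -0.003, 0, 0, 0, 0, 0], [1, -0.003, 0, 0, 0, 0, 0], [1, -0.002, 0, 0, 0, 0, 0], [1, -0.001, 0, 0, 0, 0, 0], [1, 0, 0, 0, 0, 0, 0]]}}

```text
time_s: 22.9
eef_pos: [514.4, -184.3, 40.0]
ee_rot: [0.0, 0.044, 0.999, -0.0]
force: [-0.2, -0.3, -1.5]
grip_width: 0.417
grip_force: 36.1
```

>>> {"method": "send_rows", "body": {"targets": [[1, -0.003, 0, 0, 0, 0, 0], [1, -0.004, 0, 0, 0, 0, 0], [1, -0.004, 0, 0, 0, 0, 0], [1, -0.004, 0, 0, 0, 0, 0], [1, -0.004, 0, 0, 0, 0, 0], [1, -0.004, 0, 0, 0, 0, 0], [1, -0.004, 0, 0, 0, 0, 0], [1, -0.002, 0, 0, 0, 0, 0], [1, -0.001, 0, 0, 0, 0, 0], [1, 0, 0, 0, 0, 0, 0]]}}

```text
time_s: 24.15
eef_pos: [544.2, -186.9, 39.9]
ee_rot: [0.0, 0.044, 0.999, -0.0]
force: [-0.7, -0.2, -1.7]
grip_width: 0.423
grip_force: 36.1
```

>>> {"method": "send_rows", "body": {"targets": [[1, -0.002, 0, 0, 0, 0, 0], [1, -0.003, 0, 0, 0, 0, 0], [1, -0.003, 0, 0, 0, 0, 0], [1, -0.003, 0, 0, 0, 0, 0], [1, -0.003, 0, 0, 0, 0, 0], [1, -0.003, 0, 0, 0, 0, 0], [1, -0.002, 0, 0, 0, 0, 0], [1, -0.001, 0, 0, 0, 0, 0], [1, 0, 0, 0, 0, 0, 0], [1, 0, 0, 0, 0, 0, 0]]}}

```text
time_s: 25.4
eef_pos: [564.1, -188.6, 39.9]
ee_rot: [0.0, 0.044, 0.999, -0.0]
force: [-0.3, -0.6, -0.9]
grip_width: 0.416
grip_force: 36.1
```

TCP is at local x ≈ 48.5 with no pusher force yet, so I creep on.

>>> {"method": "send_rows", "body": {"targets": [[1, -0.0015, 0, 0, 0, 0, 0], [1, -0.0015, 0, 0, 0, 0, 0], [1, -0.0015, 0, 0, 0, 0, 0], [1, -0.0015, 0, 0, 0, 0, 0], [1, -0.0015, 0, 0, 0, 0, 0], [1, -0.0015, 0, 0, 0, 0, 0], [1, -0.001, 0, 0, 0, 0, 0], [1, 0, 0, 0, 0, 0, 0], [1, 0, 0, 0, 0, 0, 0], [1, 0, 0, 0, 0, 0, 0]]}}

```text
time_s: 26.65
eef_pos: [574.0, -189.4, 39.8]
ee_rot: [-0.0, 0.044, 0.999, 0.0]
force: [-3.4, 0.6, -3.4]
grip_width: 0.414
grip_force: 36.2
```

>>> {"method": "send_rows", "body": {"targets": [[1, -0.001, 0, 0, 0, 0, 0], [1, -0.001, 0, 0, 0, 0, 0], [1, -0.001, 0, 0, 0, 0, 0], [1, -0.001, 0, 0, 0, 0, 0], [1, -0.001, 0, 0, 0, 0, 0], [1, 0, 0, 0, 0, 0, 0], [1, 0, 0, 0, 0, 0, 0], [1, 0, 0, 0, 0, 0, 0], [1, 0, 0, 0, 0, 0, 0], [1, 0, 0, 0, 0, 0, 0]]}}

```text
time_s: 27.9
eef_pos: [579.0, -189.9, 39.8]
ee_rot: [-0.0, 0.044, 0.999, 0.0]
force: [-4.4, 1.7, -3.4]
grip_width: 0.419
grip_force: 36.0
```

```bash
python3 - <<'E'
from g import *
for k in range(4):
    w=ctrl.capture("wrist"); s=ctrl.sense(); print(np.round(s["force"],1),np.round(s["eef_pos"],2))
g=w["img"].astype(float); m=(g[...,0]>150)&(g[...,1]<90)&(g[...,2]<90); m[:,:260]=0; m[:,370:]=0
ys,xs=np.nonzero(m); print(ys.min(),ys.max(),len(ys),[(r,xs[ys==r].min(),xs[ys==r].max()) for r in range(ys.min(),ys.max()+1,6)])
save(w,"w6",(200,20,240,220),3)
E
```

```text
[-4.7  0.9 -4.6] [ 578.95 -189.89   39.84]
[-5.4  0.4 -4.3] [ 578.96 -189.91   39.88]
[-5.   0.9 -2.8] [ 578.97 -189.91   39.91]
[-4.5  0.3 -3.4] [ 578.97 -189.92   39.92]Traceback (most recent call last):
  File "<stdin>", line 5, in <module>
    return umr_minimum(a, axis, None, out, keepdims, initial, where)
ValueError: zero-size array to reduction operation minimum which has no identity
```

```bash
cat >> g.py <<'E'
def red():
    w=ctrl.capture("wrist"); h=cv2.cvtColor(w["img"],cv2.COLOR_RGB2HSV); m=((h[...,0]<5)|(h[...,0]>174))&(h[...,1]>150)&(h[...,2]>60); m[:,:260]=0; m[:,370:]=0; m[300:]=0
    ys,xs=np.nonzero(m); s=ctrl.sense()
    print(np.round(s["force"],1),np.round(s["eef_pos"],1),len(ys),[(int(r),int(xs[ys==r].min()),int(xs[ys==r].max())) for r in range(ys.min(),ys.max()+1,5) if (ys==r).any()] if len(ys) else "")
    return w
E
python3 -c "
from g import *
red()"
```

```text
[-4.6  2.2 -4.4] [ 579.  -189.9   39.9] 3136 [(115, 298, 331), (120, 296, 332), (125, 296, 332), (130, 297, 332), (135, 297, 331), (140, 297, 331), (145, 297, 331), (150, 297, 331), (155, 297, 331), (160, 297, 331), (165, 297, 331), (170, 297, 331), (175, 301, 327), (180, 301, 327), (185, 301, 327), (190, 301, 327), (195, 301, 327), (200, 301, 327), (205, 301, 327), (210, 301, 328)]
```

>>> {"method": "send_rows", "body": {"targets": [[1, -0.001, 0, 0, 0, 0, 0], [1, -0.001, 0, 0, 0, 0, 0], [1, -0.001, 0, 0, 0, 0, 0], [1, 0, 0, 0, 0, 0, 0], [1, 0, 0, 0, 0, 0, 0], [1, 0, 0, 0, 0, 0, 0], [1, 0, 0, 0, 0, 0, 0], [1, 0, 0, 0, 0, 0, 0], [1, 0, 0, 0, 0, 0, 0], [1, 0, 0, 0, 0, 0, 0]]}}

```text
time_s: 29.4
eef_pos: [581.9, -190.1, 39.9]
ee_rot: [-0.0, 0.044, 0.999, 0.0]
force: [-5.3, 0.5, -2.2]
grip_width: 0.418
grip_force: 36.1
```

```bash
python3 -c "
from g import *
w=red(); save(w,'w6',(200,20,240,220),3)"
```

```text
[-4.4  0.7 -3.3] [ 581.9 -190.2   39.9] 3330 [(109, 297, 331), (114, 296, 332), (119, 296, 332), (124, 297, 332), (129, 297, 332), (134, 297, 332), (139, 297, 331), (144, 297, 331), (149, 297, 331), (154, 297, 331), (159, 297, 331), (164, 297, 331), (169, 301, 327), (174, 301, 327), (179, 301, 327), (184, 301, 327), (189, 301, 327), (194, 301, 328), (199, 301, 328), (204, 301, 328), (209, 301, 328)]
```

View pics/w6.png

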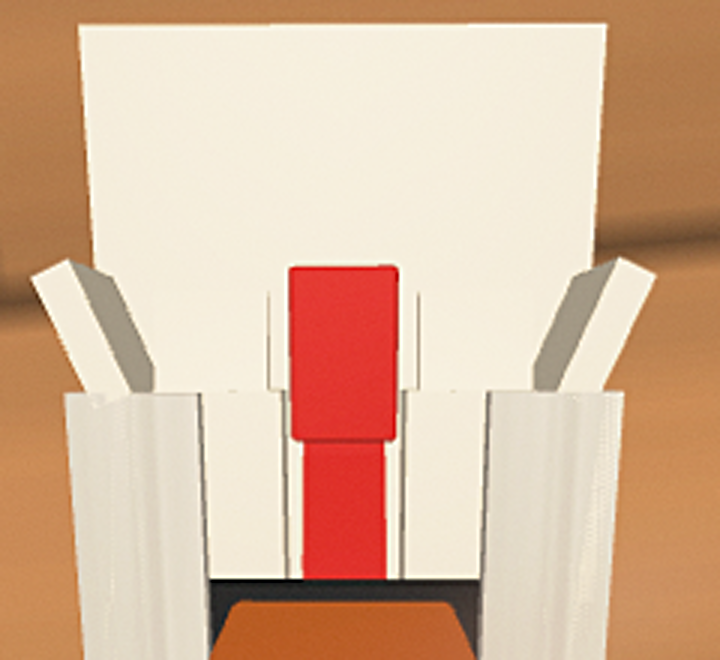

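The view shows the foot's rear edge at crop row 579. The visible catch is about 50 mm long, so this is nearly the catching point, but there is no click yet. I creep on.

>>> {"method": "send_rows", "body": {"targets": [[1, -0.0005, 0, 0, 0, 0, 0], [1, -0.0005, 0, 0, 0, 0, 0], [1, -0.0005, 0, 0, 0, 0, 0], [1, 0, 0, 0, 0, 0, 0], [1, 0, 0, 0, 0, 0, 0], [1, 0, 0, 0, 0, 0, 0], [1, 0, 0, 0, 0, 0, 0], [1, 0, 0, 0, 0, 0, 0], [1, 0, 0, 0, 0, 0, 0], [1, 0, 0, 0, 0, 0, 0]]}}

```text
time_s: 30.7
eef_pos: [583.4, -190.3, 39.9]
ee_rot: [-0.0, 0.044, 0.999, 0.0]
force: [-5.5, 1.0, -4.3]
grip_width: 0.416
grip_force: 35.9
```

```bash
python3 -c "
from g import *
red()"
```

```text
[-5.1  1.5 -3.5] [ 583.4 -190.3   39.9] 3564 [(104, 313, 331), (109, 296, 332), (114, 296, 332), (119, 296, 332), (124, 296, 332), (129, 296, 332), (134, 296, 332), (139, 296, 332), (144, 296, 332), (149, 296, 332), (154, 297, 332), (159, 297, 332), (164, 298, 328), (169, 301, 327), (174, 301, 328), (179, 301, 328), (184, 301, 328), (189, 301, 328), (194, 301, 328), (199, 301, 328), (204, 301, 328), (209, 301, 328)]
```

```bash
cat >> g.py <<'E'
def popped():
    w=red(); h=w["img"].astype(float); r=h[...,0]-h[...,1]
    W=[]
    for y in range(125,146,2):
        a=r[y,280:350]; t=a.max()/2; i=np.nonzero(a>t)[0]
        l=i[0]-(a[i[0]]-t)/(a[i[0]]-a[i[0]-1]); q=i[-1]+(a[i[-1]]-t)/(a[i[-1]]-a[i[-1]+1]); W.append((q-l))
    row=135; 
    for z in(15,9):
        # predicted width of 18 mm at this row
        X=onz(w,(314,row),z); p,R=cur(); k=np.linalg.norm(proj(w,X+R[:,1]*9)-proj(w,X-R[:,1]*9)); print("z",z,"pred width",round(k,2))
    print("width",round(np.mean(W),2))
E
python3 -c "
from g import *
popped()"
```

```text
[-5.2 -0.2 -4.1] [ 583.4 -190.3   39.8] 3564 [(104, 313, 331), (109, 296, 332), (114, 296, 332), (119, 296, 332), (124, 296, 332), (129, 296, 332), (134, 296, 332), (139, 296, 332), (144, 296, 332), (149, 296, 332), (154, 297, 332), (159, 297, 332), (164, 298, 328), (169, 301, 327), (174, 301, 328), (179, 301, 328), (184, 301, 328), (189, 301, 328), (194, 301, 328), (199, 301, 328), (204, 301, 328), (209, 301, 328)]
z 15 pred width 37.75
z 9 pred width 36.43
width 36.8
```

```bash
python3 - <<'E'
import cv2,numpy as np
from g import ctrl
def W(img,rows):
    r=img[...,0].astype(float)-img[...,1]; o=[]
    for y in rows:
        a=r[y]; t=a.max()/2; i=np.nonzero(a>t)[0]
        o.append(i[-1]+(a[i[-1]]-t)/(a[i[-1]]-a[i[-1]+1])-(i[0]-(a[i[0]]-t)/(a[i[0]]-a[i[0]-1])))
    return np.round(o,1)
def edges(img): # row of pad front & pad/tooth step
    r=img[...,0].astype(float)-img[...,1]; c=r[:,330:334].mean(1); return c
im6=cv2.imread("pics/w6.png")[:,:,::-1]
im7=cv2.resize(ctrl.capture("wrist")["img"][20:240,200:440],None,fx=3,fy=3,interpolation=cv2.INTER_CUBIC)
im5=cv2.imread("pics/w5.png")[:,:,::-1]
for n,im in(("581.9",im6),("583.4",im7)):
    sub=im[:,250:440]
    r=sub[...,0].astype(float)-sub[...,1]; c=r[:,60]; t=c[200:560].max()/2
    front=np.nonzero(c>t)[0]; front=front[(front>150)].min()
    e=sub[:,50:52].mean(1)
    w=W(sub,range(front+20,560,20))
    pr=im[...,2].astype(float); sill=np.argmax(pr[:,340]>150)
    print(n,"front",front,"sillrow",sill,"widths",w/3)
E
```

```text
581.9 front 267 sillrow 24 widths [36.33333333 36.23333333 36.1        36.         35.36666667 35.3
 35.03333333 34.76666667 26.76666667 27.4        27.4        27.4
 27.76666667 27.8       ]
583.4 front 254 sillrow 14 widths [37.3        37.         36.83333333 36.8        36.6        36.56666667
 36.56666667 36.33333333 28.7        28.16666667 28.46666667 28.43333333
 28.43333333 28.63333333 28.66666667]
```

Between the two pictures the catch grew by about 3.6% in the image, which fits a rise of 6 mm, so it has clicked up. To test it, I ease back 2 mm and see whether the catch takes the pusher's force.

>>> {"method": "send_rows", "body": {"targets": [[1, 0.0004, 0, 0, 0, 0, 0], [1, 0.0004, 0, 0, 0, 0, 0], [1, 0.0004, 0, 0, 0, 0, 0], [1, 0.0004, 0, 0, 0, 0, 0], [1, 0, 0, 0, 0, 0, 0], [1, 0, 0, 0, 0, 0, 0], [1, 0, 0, 0, 0, 0, 0], [1, 0, 0, 0, 0, 0, 0], [1, 0, 0, 0, 0, 0, 0], [1, 0, 0, 0, 0, 0, 0]]}}

```text
time_s: 32.1
eef_pos: [582.0, -190.2, 40.0]
ee_rot: [0.0, 0.044, 0.999, -0.0]
force: [-0.4, 0.1, -5.3]
grip_width: 0.416
grip_force: 35.9
```

```bash
python3 -c "
from g import *
popped()"
```

```text
[-0.6  1.4 -5.2] [ 582.  -190.2   40. ] 3528 [(107, 315, 331), (112, 296, 332), (117, 296, 332), (122, 296, 332), (127, 296, 332), (132, 296, 332), (137, 296, 332), (142, 296, 332), (147, 296, 332), (152, 297, 332), (157, 297, 332), (162, 297, 332), (167, 300, 328), (172, 301, 328), (177, 301, 328), (182, 301, 328), (187, 301, 328), (192, 301, 328), (197, 301, 328), (202, 301, 328), (207, 301, 328), (212, 301, 328)]
z 15 pred width 37.74
z 9 pred width 36.43
width 36.78
```

The pusher's force went from −5 N to about 0 N, so the catch holds the pack. I let go and withdraw straight up.

>>> {"method": "send_rows", "body": {"targets": [[1, 0, 0, 0.0006, 0, 0, 0], [-1, 0, 0, 0, 0, 0, 0], [-1, 0, 0, 0, 0, 0, 0], [-1, 0, 0, 0, 0, 0, 0], [-1, 0, 0, 0, 0, 0, 0], [-1, 0, 0, -0.01, 0, 0, 0], [-1, 0, 0, -0.03, 0, 0, 0], [-1, 0.01, 0, -0.04, 0, 0, 0], [-1, 0.01, 0, -0.05, 0, 0, 0], [-1, 0.01, 0, -0.04, 0, 0, 0]]}}

```text
time_s: 33.4
eef_pos: [551.8, -187.6, 212.2]
ee_rot: [0.001, 0.044, 0.999, -0.001]
force: [-0.3, -0.5, -0.9]
grip_width: 1.006
grip_force: 0.0
```

>>> {"method": "send_rows", "body": {"targets": [[-1, 0, 0, -0.02, 0, 0, 0], [-1, 0, 0, 0, 0, 0, 0], [-1, 0, 0, 0, 0, 0, 0], [-1, 0, 0, 0, 0, 0, 0], [-1, 0, 0, 0, 0, 0, 0], [-1, 0, 0, 0, 0, 0, 0], [-1, 0, 0, 0, 0, 0, 0], [-1, 0, 0, 0, 0, 0, 0], [-1, 0, 0, 0, 0, 0, 0], [-1, 0, 0, 0, 0, 0, 0]]}}

```text
time_s: 34.65
eef_pos: [552.0, -187.6, 229.3]
ee_rot: [0.0, 0.044, 0.999, -0.0]
force: [-0.9, 0.4, 0.3]
grip_width: 0.998
grip_force: 0.0
```

```bash
python3 - <<'E'
from g import *
w=ctrl.capture("wrist"); save(w,"end")
for q in("pack","grinder_mouth"):
  for d in ctrl.landmark_of(q,w)[:2]: print(q,round(d["score"],2),np.round(onz(w,d["point"],18)[:2],1))
E
```

```text
pack 0.68 [598.9  89.1]
pack 0.66 [ 580.4 -189.5]
grinder_mouth 0.87 [ 520.4 -185.5]
```

View pics/end.png

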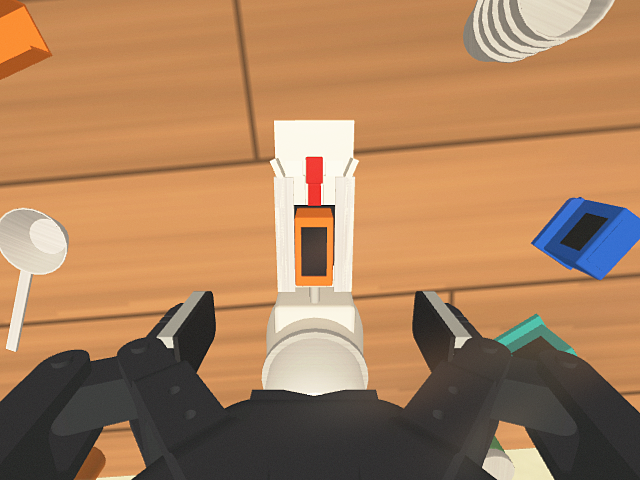

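The orange pack stands at (314,245) in the grinder, right behind the tooth of the red catch at (314,203), and the gripper is clear. The pack's landmark at (580,−190) is where I let go, so it has stayed put.

```bash
python3 -c "
from rig import ctrl
print(ctrl.finish_job())"
```

```text
the job is handed in; nothing more can be done
None
```

The battery pack is in the grinder with its catch up behind it and the gripper clear, handed in at about 35 s; I measured no push or press above about 7 N and touched none of the other things.

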